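# Set the pressure foot to the gauge

### The job

Set the height of the sprung pressure foot on the feed guide: lay the gauge's blade flat on the guide's bed and slide it straight in under the raised foot until its tip shows a little past it, then wind the wing screw down until the blade just drags, so that it takes a pull of about 5 N on the grip to make it slide. Never screw the foot down hard on the blade, leave the blade in the gap under the foot with your hands off, and do not disturb the other things on the bench.

Things in the scene. Friction and masses are not known exactly. Their poses are not given: they have to be found in the camera images.
- guide: Feed guide bolted to the bench. Origin on the bench top under the screw's axis. Steel bed plate 160 x 80 x 10 mm high (x -75 to +85 mm, y -40 to +40). A grey C-frame on its +x end (post x 45 to 85 mm, 50 wide) has an arm, 44 mm wide, 46 to 68 mm above the bench, reaching over the bed to x = -20 mm; the screw and its foot are on this arm at x = y = 0.
- gap (a point): Middle of the gap under the foot: on the bed's top, on the screw's axis; axes as the guide's. The foot above is a rubber-faced disc, 28 mm wide, bevelled rim, flat underside 18 mm wide. The gap is open to -x and both y sides. The foot starts 1 to 5.2 mm clear of a blade lying on the bed; how much differs each time and does not show in the wing's angle.
- wing (a point): Wing of the adjusting screw: upright bar 42 mm long (x), 14 thick (y), on a 44 mm disc. This point is on the vertical axis, 11 mm below the bar's top, 19 above the disc, 101 above the bench. Height fixed. Clockwise from above lowers the foot 2 mm per rad, 4 rad free. Turns at 0.08 N m, stays put; the foot's load is too small to feel here. On the blade the sprung foot adds some 15 N per rad.
- gauge_grip (a point): Centre of the upright wooden grip, 33 mm above the underside of the loose set-up gauge. Grip: 24 mm (x) by 16 mm (y), top 52 mm above the underside. It stands on the rear end of a flat steel blade 30 mm wide, 6 thick, from 12 mm behind to 113 mm ahead (+x) of this point. 0.2 kg. Starts on the bench. Under the foot it slides at a pull of some 0.57 x the foot's load; the waxed bed hardly rubs.
- gauge_tip (a point): Middle of the front end of the gauge blade: 113 mm ahead of the grip's centre and 3 mm above the blade's underside; axes as the grip's (x forward along the blade).
There are look-alikes about, which are no part of the job. Several things look just like the part that bears gauge_grip: the one meant starts nearest to the robot's base. Several things look just like the guide: the one meant starts nearest to the robot's base.

How it is judged:
On the way:
1. the blade lies under the raised foot, which does not press on it yet (x of gauge_tip in the frame of guide between 0.01 and 0.044 m and y of gauge_tip in the frame of guide between -0.012 and 0.012 m and z of gauge_tip in the frame of guide below 0.016 m and angle between the x axis of gauge_tip and the x axis of guide, either way round below 0.2 rad and angle between gauge_tip's own z axis and vertical below 0.06 rad and contact force between foot_c0 and gauge below 1.5 N), for 0.2 s.
At the end, for the whole second after the job is handed in: blade flat on the bed, pointing along the guide within 0.2 rad, its tip 10 to 44 mm beyond the screw axis and within 12 mm sideways, at rest, with the foot pressing on it with 6 to 12 N (a pull of about 3.4 to 6.8 N) (x of gauge_tip in the frame of guide between 0.01 and 0.044 m and y of gauge_tip in the frame of guide between -0.012 and 0.012 m and z of gauge_tip in the frame of guide below 0.016 m and angle between the x axis of gauge_tip and the x axis of guide, either way round below 0.2 rad and angle between gauge_tip's own z axis and vertical below 0.06 rad and contact force between foot_c0 and gauge between 6 and 12 N and linear speed of gauge below 0.01 m/s); the robot touches nothing.
It fails at once if the foot is screwed down hard on the blade (over 26 N) (contact force between foot_c0 and gauge above 26 N).
It fails at once if a bystander is shifted by more than 20 mm (distance of glue from where it was at the start of the episode above 0.02 m).
It fails at once if a bystander is shifted by more than 20 mm (distance of offcut from where it was at the start of the episode above 0.02 m).
It fails at once if a bystander is shifted by more than 20 mm (distance of driver from where it was at the start of the episode above 0.02 m).
It fails at once if a bystander is shifted by more than 20 mm (distance of tin from where it was at the start of the episode above 0.02 m).
It also fails if it takes over 72 s, if anything falls off the work surface, if the arm or the gripper's body presses on something with over 40 N, if the wrist force passes 120 N, or if a joint passes its speed limit or range.

### The arm

A 6-joint arm with a two-finger parallel gripper is mounted at the origin on the work surface. World frame = base frame: x ahead of the robot, y to its left, z up, the work surface at z = 0. Lengths are in m, angles in rad, forces in N, time in s.
With the tool pointing down it reaches from about 0.35 to 0.875 m from the base axis. Payload 15.5 kg.
Tool frame: the origin (TCP) lies between the finger pads; the fingertips stand 25 mm ahead of it and the grasp point (between the pads) lies 6 mm ahead of it (env.finger_overhang is the distance from the TCP to the fingertips, in m); z points along the fingers, x is the direction in which the jaws open and shut, and the axes are right-handed (so a half turn about z gives the same grasp; the last joint's range is limited). The gripper opens to 85 mm and grips with 20 to 120 N. Pads are 22 mm wide; open, the fingers measure 114 mm over their backs; the gripper's body (76 mm by 85 mm) begins 54 mm behind the grasp point. The pads swing forward as they close: fully open they stand 13 mm farther back than shut.
Start: joints at [-1.23, 0.494, 1.345, -0, 1.302, -0.096], TCP at [0.264, -0.566, 0.256] pointing down, gripper open.
Joint ranges: [-2.91, 2.91], [-0.82, 2.16], [0.22, 2.67], [-1.22, 4.37], [0.12, 2.79], [-3.08, 3.08]. Speed limits (rad/s): [1.89, 1.89, 2.57, 3.01, 3.01, 3.01].

### API

Orientations are given as a unit quaternion [x, y, z, w].
In Python, from station import env gives the robot as it stands. The module is installed in compiled form; this text tells all that it offers. Calls block until the motion is done:
- env.goto(position, orientation): joint-space move of the TCP to a pose.
- env.line_to(position, rot=None, max_speed=0.15): straight line of the TCP; rot=None keeps the orientation; max_speed is the mean speed in m/s.
- env.goto_joints(angles): joint-space move.
- env.set_gripper(opening, squeeze=None): finger opening in m; squeeze is the grip in N (None keeps the last); returns when the fingers have stopped.
- env.hold(seconds).
- env.inverse_kinematics(position, orientation): joint angles nearest the present ones, or None.
- env.sense(): the state.
- env.snapshot(name): name is "scene" or "top" or "wrist"; returns the picture (400x640x3 uint8, red, green, blue); there is no depth.
- env.get_calibration(name): a dict with "K" (3x3 intrinsics, pixels), "xyz" and "rotation" of the camera in the world. Camera axes: x right, y down, z forward; pixel columns grow to the right and rows downward; lengths in m; the calibration is good to about 2 mm. A picture is of the moment at which its call begins: read the wrist's pose just before it. get_calibration takes no time and is no camera call; for the wrist camera it gives the pose at the moment of the call.
A pose or a line that the arm cannot do raises env.IKError and nothing moves.
- env.close_job(): hands the job in, once; it reports no verdict.
Trained networks look in the newest picture that a camera, given by its name, has taken for a name from the list of things; names that differ only in an ending like _2 or _b are one class to them, and where a whole thing is asked for, a point or a joint stands for the part that bears it (a point fixed in the world has none). Each returns a list of dicts, best first, with "score" (0 to 1); they miss things now and then, are a little off and sometimes report something else, mostly with a low value. They report only what shows in the picture. A call takes as long as a camera call. They do not tell look-alikes from the thing itself.
- env.regions_of(camera, target): "region" (400x640 bool, what is visible of it) and "box" ([centre column, centre row, width, height] in pixels, round what is visible of it).
- env.landmark_of(camera, target): "point" ([row, column] in pixels: a listed point, or the origin of a listed thing).
The state is a dict: "t": time; "qpos": joint angles; "qd": joint speeds; "joint_torque": joint torques, N m; "eef_pos": TCP position; "eef_rot": TCP orientation; "ft_force": force on the tool from outside, world axes, zero at the start; "moment": the same for the moment, N m; "gripper_width": finger opening in m.
Only numpy, scipy, OpenCV 4.12 (cv2) and the standard library are available. Lean on these libraries where they do the work, as an engineer would, in place of code of your own. Each camera call takes 0.05 s, during which the arm holds its last target. There are 200 camera calls.

## Working session

There is one attempt and no reset: what is moved stays moved. The work goes in short steps, each a Python script; the robot and the scene stay as the last script left them, time stands still between calls to the robot, and variables do not carry over. Pictures are saved under pics/ and viewed, about 8 in all and at most 12, crops included, and the job is handed in when it is done.

```bash
mkdir -p pics
cat > h.py <<'E'
import numpy as np, cv2
from station import env
def snap(cam,f=None):
    c=env.get_calibration(cam); im=env.snapshot(cam)
    if f: cv2.imwrite('pics/'+f,im[:,:,::-1])
    return c,im
def ray(c,rc):
    R=np.array(c['rotation']); K=np.array(c['K'])
    d=R@np.linalg.inv(K)@np.array([rc[1],rc[0],1.]); return np.array(c['xyz']),d/np.linalg.norm(d)
def atz(c,rc,z):
    o,d=ray(c,rc); return o+d*(z-o[2])/d[2]
def tri(rays):
    A=np.zeros((3,3));b=np.zeros(3)
    for o,d in rays:
        P=np.eye(3)-np.outer(d,d);A+=P;b+=P@o
    x=np.linalg.solve(A,b); return x,[np.linalg.norm((np.eye(3)-np.outer(d,d))@(x-o)) for o,d in rays]
def proj(c,p):
    q=np.array(c['K'])@np.array(c['rotation']).T@(np.array(p)-np.array(c['xyz'])); return q[:2]/q[2]
E
python3 - <<'E'
from h import *
print(env.sense()['t'],np.array(env.get_calibration('wrist')['rotation']).round(2).tolist(), np.shape(env.get_calibration('top')['rotation']))
for cam in ('top','scene'):
    c,im=snap(cam,cam+'0.png'); print(cam,np.round(c['xyz'],3))
    for t,z in (('gauge_grip',.033),('gauge_tip',.003),('wing',.101),('gap',.01),('guide',0.)):
        for d in env.landmark_of(cam,t): print(t,round(d['score'],2),np.round(d['point'],1),atz(c,d['point'],z).round(3))
E
```

```text
0.0 [0.84, -0.53, -0.07, 0.11] (4,)
top [ 0.541 -0.183  1.215]Traceback (most recent call last):
  File "<stdin>", line 6, in <module>
  File "h.py", line 11, in atz
    o,d=ray(c,rc); return o+d*(z-o[2])/d[2]
        ~~~^^^^^^
  File "h.py", line 9, in ray
    d=R@np.linalg.inv(K)@np.array([rc[1],rc[0],1.]); return np.array(c['xyz']),d/np.linalg.norm(d)
      ~^~~~~~~~~~~~~~~~~
ValueError: matmul: Input operand 1 has a mismatch in its core dimension 0, with gufunc signature (n?,k),(k,m?)->(n?,m?) (size 3 is different from 4)
```

```bash
sed -i "s/R=np.array(c\['rotation'\])/R=Rot(c)/; s/np.array(c\['rotation'\]).T/Rot(c).T/" h.py
sed -i "2a from scipy.spatial.transform import Rotation as Ro\ndef Rot(c): return Ro.from_quat(c['rotation']).as_matrix()" h.py
python3 - <<'E'
from h import *
for cam in ('top','scene'):
    c,im=snap(cam,cam+'0.png'); print(cam,np.round(c['xyz'],3))
    for t,z in (('gauge_grip',.033),('gauge_tip',.003),('wing',.101),('gap',.01),('guide',0.)):
        for d in env.landmark_of(cam,t): print(t,round(d['score'],2),np.round(d['point'],1),atz(c,d['point'],z).round(3))
a=cv2.imread('pics/top0.png');b=cv2.imread('pics/scene0.png');cv2.imwrite('pics/both0.png',cv2.resize(np.vstack([a[:, :],b]),(480,600)))
E
```

```text
top [ 0.541 -0.183  1.215]
gauge_grip 0.84 [175.5 169.6] [0.685 0.234 0.033]
gauge_grip 0.58 [218.4 190.4] [0.566 0.178 0.033]
gauge_grip 0.55 [159.5 207.1] [0.726 0.131 0.033]
gauge_tip 0.89 [184.1 201.6] [0.662 0.155 0.003]
gauge_tip 0.85 [157.5 136.1] [0.742 0.338 0.003]
gauge_tip 0.78 [119.7 209. ] [0.844 0.133 0.003]
wing 0.81 [230.5 484. ] [ 0.516 -0.594  0.101]
wing 0.55 [223.3 318.5] [ 0.544 -0.17   0.101]
wing 0.55 [216.6 395.1] [ 0.557 -0.367  0.101]
gap 0.97 [217.  387.1] [ 0.558 -0.36   0.01 ]
gap 0.76 [228.7 470.4] [ 0.52 -0.59  0.01]
gap 0.65 [221.1 320.8] [ 0.551 -0.176  0.01 ]
guide 0.72 [221.4 323.5] [ 0.55  -0.183  0.   ]
guide 0.59 [216.2 385. ] [ 0.56  -0.355  0.   ]
guide 0.56 [228.2 468.2] [ 0.521 -0.587  0.   ]
scene [ 1.075 -0.475  0.97 ]
gauge_grip 0.89 [113.2 416.4] [0.553 0.191 0.033]
gauge_grip 0.77 [164.1 441.6] [0.723 0.131 0.033]
gauge_grip 0.59 [137.  462.7] [0.689 0.238 0.033]
gauge_tip 0.86 [154.3 427.6] [0.666 0.141 0.003]
gauge_tip 0.83 [206.1 471.7] [0.85  0.125 0.003]
gauge_tip 0.71 [131.6 498.5] [0.72  0.357 0.003]
gauge_tip 0.71 [161.6 307.8] [ 0.498 -0.141  0.003]
wing 0.82 [236.8 140.5] [ 0.513 -0.591  0.101]
wing 0.7 [200.7 241. ] [ 0.56  -0.363  0.101]
wing 0.48 [160.2 306.7] [ 0.552 -0.175  0.101]
gap 0.98 [177.  307.2] [ 0.543 -0.172  0.01 ]
gap 0.81 [215.2 245.5] [ 0.549 -0.362  0.01 ]
gap 0.67 [251.6 153.2] [ 0.509 -0.592  0.01 ]
guide 0.94 [257.9 155.6] [ 0.522 -0.595  0.   ]
guide 0.87 [218.4 250.7] [ 0.559 -0.354  0.   ]
guide 0.71 [181.6 304.9] [ 0.546 -0.182  0.   ]
```

View pics/top0.png

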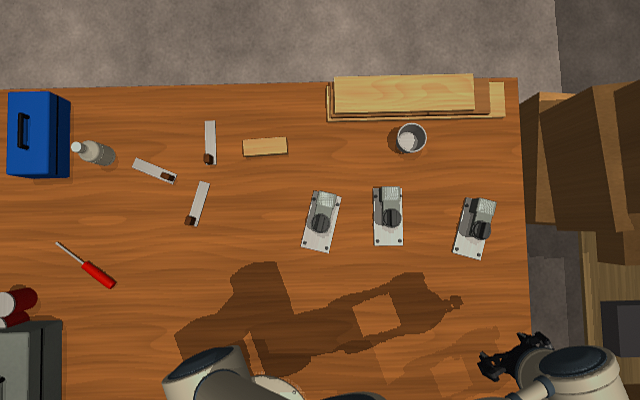

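View pics/scene0.png

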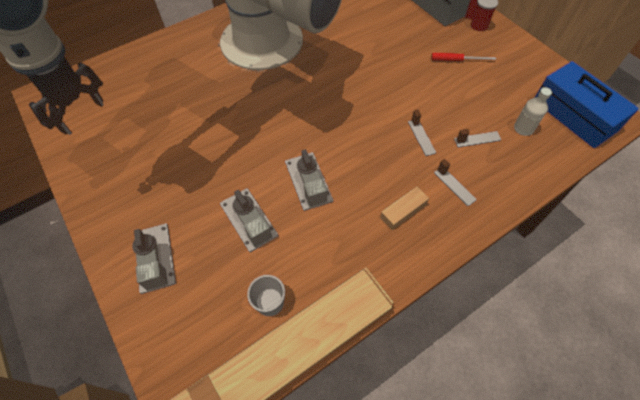

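The top view shows gauges with grips at (col,row) (190,218), (169,175) and (207,159). Their base distances are about 0.59, 0.72 and 0.74 m, so the one at (190,218) is meant. Guides are at (321,221), (388,217) and (472,228), at 0.58, 0.66 and 0.78 m, so the one at (321,221) is meant. Next is a closer look with the wrist camera, two places for each.

```bash
cat >> h.py <<'E'
def down(yaw): return (Ro.from_euler('z',yaw)*Ro.from_euler('x',np.pi)).as_quat()
def look(cam_xy, z, yaw):
    """place TCP so wrist camera's axis point stands over given xy (offset from current calibration)"""
    s=env.sense(); c=env.get_calibration('wrist')
    T=Ro.from_quat(s['eef_rot']); off=T.inv().apply(np.array(c['xyz'])-s['eef_pos']); ax=T.inv().apply(Rot(c)[:,2])
    n=Ro.from_quat(down(yaw)); o=n.apply(off); a=n.apply(ax)
    h=z+o[2]-.05; p=np.array([cam_xy[0],cam_xy[1]])-o[:2]-a[:2]/-a[2]*h
    return [p[0],p[1],z]
E
python3 - <<'E'
from h import *
s=env.sense(); c=env.get_calibration('wrist');T=Ro.from_quat(s['eef_rot'])
print('off',T.inv().apply(np.array(c['xyz'])-s['eef_pos']).round(3),'ax',T.inv().apply(Rot(c)[:,2]).round(3),'camx',T.inv().apply(Rot(c)[:,0]).round(3))
print('yaw',np.degrees(Ro.from_quat(s['eef_rot']).as_euler('zyx')))
G=(.552,-.177); B=(.60,.175)
V={}
for nm,tg in (('g',G),('b',B)):
    for k,d in enumerate((-.04,.04)):
        for yaw in (0,np.pi/2,-np.pi/2,np.pi):
            try:
                p=look((tg[0]+.0,tg[1]+d),.30,yaw); q=env.inverse_kinematics(p,down(yaw)); 
                print(nm,k,round(yaw,2),np.round(p,3),None if q is None else np.round(q,2))
            except Exception as e: print(e)
E
```

```text
off [ 0.001 -0.07  -0.12 ] ax [0.002 0.27  0.963] camx [ 1.    -0.001 -0.001]
yaw [ 6.49731525e+01 -5.04681588e-04 -1.79997892e+02]
g 0 0 [ 0.55  -0.183  0.3  ] [-0.42  0.39  1.4  -0.    1.35 -0.42]
g 0 1.57 [ 0.518 -0.219  0.3  ] [-0.51  0.36  1.44  0.    1.34 -2.08]
g 0 -1.57 [ 0.586 -0.215  0.3  ] [-0.45  0.46  1.29 -0.    1.4   1.12]
g 0 3.14 [ 0.554 -0.251  0.3  ] [-0.52  0.43  1.33  0.    1.38  2.62]
g 1 0 [ 0.55  -0.103  0.3  ] [-0.29  0.36  1.45 -0.    1.33 -0.29]
g 1 1.57 [ 0.518 -0.139  0.3  ] [-0.37  0.33  1.5   0.    1.31 -1.94]
g 1 -1.57 [ 0.586 -0.135  0.3  ] [-0.33  0.42  1.35 -0.    1.37  1.25]
g 1 3.14 [ 0.554 -0.171  0.3  ] [-0.4   0.39  1.4   0.    1.35  2.74]
b 0 0 [0.598 0.169 0.3  ] [ 0.18  0.45  1.29 -0.    1.4   0.18]
b 0 1.57 [0.566 0.133 0.3  ] [ 0.13  0.39  1.39 -0.    1.35 -1.44]
b 0 -1.57 [0.634 0.137 0.3  ] [0.12 0.49 1.22 0.   1.43 1.69]
b 0 3.14 [0.602 0.101 0.3  ] [ 0.07  0.44  1.32  0.    1.38 -3.07]
b 1 0 [0.598 0.249 0.3  ] [ 0.3   0.49  1.23 -0.    1.43  0.3 ]
b 1 1.57 [0.566 0.213 0.3  ] [ 0.26  0.43  1.34 -0.    1.38 -1.31]
b 1 -1.57 [0.634 0.217 0.3  ] [0.24 0.53 1.16 0.   1.45 1.81]
b 1 3.14 [0.602 0.181 0.3  ] [ 0.2   0.46  1.28  0.    1.4  -2.94]
```

Run:
```python
from h import *
import pickle
O=[]
for nm,tg in (('g',(.552,-.177)),('b',(.60,.175))):
    for k,d in enumerate((-.04,.04)):
        env.goto(look((tg[0],tg[1]+d),.27,0),down(0)); env.hold(.15)
        c,im=snap('wrist',f'w_{nm}{k}.png'); L={}
        for t in (('wing','gap','guide') if nm=='g' else ('gauge_grip','gauge_tip')):
            L[t]=[(round(x['score'],2),np.array(x['point'])) for x in env.landmark_of('wrist',t)]
        if nm=='g':
            L['reg']=[x['region'] for x in env.regions_of('wrist','wing')[:1]]
        O.append((nm,k,c,L))
        for t,v in L.items():
            if t!='reg': print(nm,k,t,[(s,p.round(0).tolist()) for s,p in v])
pickle.dump(O,open('o.pkl','wb')); print(env.sense()['t'],env.sense()['eef_pos'])
def near(c,L,p): return min((x[1] for x in L),key=lambda q:np.hypot(*(q[::-1]-proj(c,p))))
for nm,t,p in (('g','wing',(.55,-.172,.1)),('g','gap',(.552,-.176,.01)),('g','guide',(.552,-.176,0)),('b','gauge_grip',(.563,.184,.033)),('b','gauge_tip',(.664,.15,.003))):
    r=[ray(o[2],near(o[2],o[3][t],p)) for o in O if o[0]==nm and o[3][t]]
    if len(r)>1: x,e=tri(r); print(t,x.round(4),np.round(e,4))
ims=[cv2.imread(f'pics/w_{n}.png') for n in ('g0','g1','b0','b1')]
cv2.imwrite('pics/m1.png',cv2.resize(np.vstack([np.hstack(ims[:2]),np.hstack(ims[2:])]),(800,500)))
```

```text
g 0 wing [(0.76, [326.0, 324.0])]
g 0 gap [(0.59, [160.0, 320.0]), (0.58, [286.0, 323.0])]
g 0 guide [(0.98, [279.0, 325.0]), (0.92, [161.0, 319.0]), (0.18, [175.0, 314.0])]
g 1 wing [(0.85, [252.0, 315.0])]
g 1 gap [(0.61, [330.0, 324.0]), (0.6, [220.0, 318.0])]
g 1 guide [(0.95, [323.0, 325.0]), (0.8, [216.0, 319.0])]
b 0 gauge_grip [(0.96, [166.0, 292.0]), (0.76, [201.0, 418.0]), (0.73, [113.0, 393.0])]
b 0 gauge_tip [(0.85, [192.0, 489.0]), (0.81, [27.0, 430.0]), (0.68, [185.0, 369.0])]
b 1 gauge_grip [(0.89, [225.0, 293.0]), (0.61, [258.0, 413.0]), (0.45, [234.0, 370.0])]
b 1 gauge_tip [(0.91, [236.0, 369.0]), (0.75, [245.0, 485.0]), (0.69, [94.0, 420.0])]
5.7333 [0.59806584 0.24229179 0.27008869]
wing [0.5535 0.0706 0.622 ] [0.0042 0.0042]
gap [ 0.5494 -0.1713  0.0256] [0.0012 0.0012]
guide [ 0.5486 -0.1759 -0.0036] [0.0001 0.0001]
gauge_grip [0.5622 0.1771 0.0363] [0.0001 0.0001]
gauge_tip [ 0.6717  0.143  -0.0061] [0.0022 0.0022]
```

View pics/m1.png

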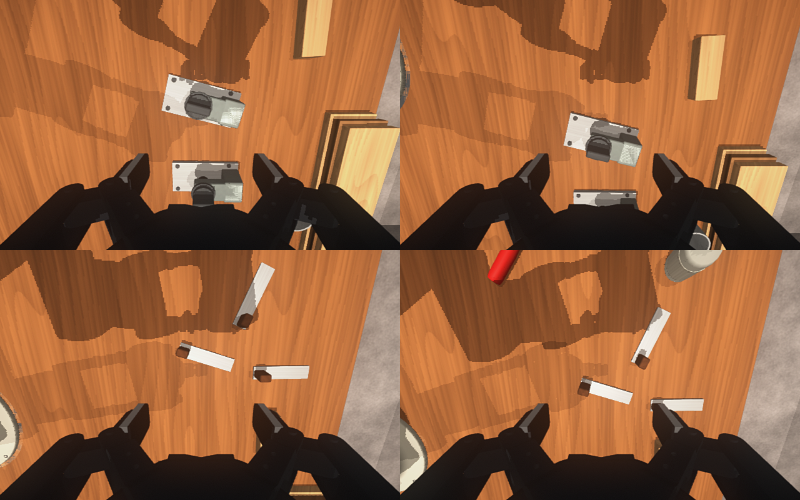

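The four wrist views show the meant guide as the upper one, at about (320,160) in g0 and (318,220) in g1 full-size pixels. The meant gauge is the left one, with its grip at (293,225) in b1. Enlarged crops will confirm and give guide yaw and wing angle.

Run:
```python
import cv2,numpy as np
a=cv2.imread('pics/w_g1.png')[165:285,250:400];b=cv2.imread('pics/w_b1.png')[180:300,260:410]; c=cv2.imread('pics/w_g0.png')[100:220,250:400]
z=lambda i:cv2.resize(i,None,fx=2.6,fy=2.6,interpolation=cv2.INTER_CUBIC)
t=np.hstack([z(a),z(c)]); b2=np.hstack([z(b),np.zeros_like(z(b))])
cv2.imwrite('pics/m2.png',np.vstack([t,b2])[:600]); print(t.shape)
```

```text
(312, 780, 3)
```

View pics/m2.png

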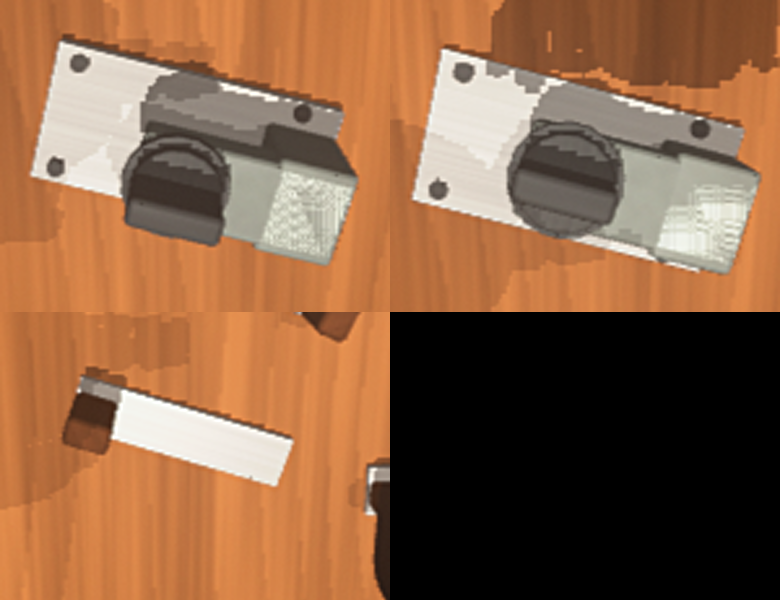

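Run:
```python
from h import *
import pickle
O=pickle.load(open('o.pkl','rb'));g0,g1,b0,b1=[o[2] for o in O]
def P(c,u,v,x0,y0,z): return atz(c,(y0+v/2.6,x0+u/2.6),z)
for c,pts,x0,y0 in ((g1,[(60,38),(343,105),(32,176)],250,165),(g0,[(53,47),(353,127),(23,200)],250,100)):
    a,b,d=[P(c,u,v,x0,y0,.01)[:2] for u,v in pts]
    e=b-a; f=a-d
    print('len',np.hypot(*e).round(4),'yaw',np.arctan2(e[1],e[0]).round(3),'w',np.hypot(*f).round(4),'yaw',(np.arctan2(f[1],f[0])-np.pi/2).round(3))
    y=np.arctan2(f[1],f[0])-np.pi/2; m=(a+d)/2
    print('origin',(m+.075*np.array([np.cos(y),np.sin(y)])).round(4))
for u in ((145,160),(228,190),(127,222),(220,243)): pass
p=P(g1,127,222,250,165,.09);q=P(g1,220,243,250,165,.09);print('wing side',np.arctan2((q-p)[1],(q-p)[0]))
a=P(b1,293,125,260,180,.006);b=P(b1,276,175,260,180,.006);k=P(b1,116,126,260,180,.006);a2=P(b1,83,65,260,180,.006)
print('tip',(a+b)/2,'w',np.hypot(*(a-b)[:2]),'yaw',np.arctan2((a-b)[1],(a-b)[0])-np.pi/2, 'edge yaw',np.arctan2((a-a2)[1],(a-a2)[0]),np.hypot(*(a-a2)[:2]))
for o in O[2:]:
    pt=min((x[1] for x in o[3]['gauge_grip']),key=lambda q:np.hypot(*(q[::-1]-proj(o[2],(.563,.184,.033))))); print(atz(o[2],pt,.033).round(4))
for o in O[:2]:
  for t,z in (('wing',.101),('gap',.01),('guide',0)): print(t,[atz(o[2],p,z).round(4).tolist() for _,p in o[3][t]])
```

```text
len 0.1581 yaw -0.238 w 0.0816 yaw -0.241
origin [ 0.5482 -0.1749]
len 0.1588 yaw -0.253 w 0.0807 yaw -0.249
origin [ 0.5478 -0.1756]
wing side -0.24306531227029518
tip [0.67185945 0.14549528 0.006     ] w 0.03203410309064956 yaw -0.2617275381744335 edge yaw -0.2916616798695349 0.12347525126792439
[0.5619 0.1767 0.033 ]
[0.5618 0.1759 0.033 ]
wing [[0.5544, -0.3668, 0.101]]
gap [[0.5505, -0.1734, 0.01], [0.555, -0.3688, 0.01]]
guide [[0.5582, -0.3617, 0.0], [0.5485, -0.1755, 0.0], [0.5415, -0.195, 0.0]]
wing [[0.5445, -0.1828, 0.101]]
gap [[0.5561, -0.3663, 0.01], [0.548, -0.1768, 0.01]]
guide [[0.5588, -0.3619, 0.0], [0.5487, -0.1747, 0.0]]
```

Guide pose: origin (0.548,-0.175), yaw -0.245, with two views agreeing to within 1 mm. Bed size checks at 158 × 81 mm. Gauge: grip (0.562,0.176), yaw -0.28, blade width and length also check. Crops confirm the choice, so grasping now.

```bash
cat >> h.py <<'E'
GO=np.array([.5480,-.1753]); GY=-.245
def gpt(x,y=0.):
    c,s=np.cos(GY),np.sin(GY); return GO+np.array([c*x-s*y,s*x+c*y])
def loc(p): 
    c,s=np.cos(GY),np.sin(GY); d=np.array(p[:2])-GO; return np.array([c*d[0]+s*d[1],-s*d[0]+c*d[1]])
def F(n=1):
    f=[]
    for i in range(n):
        f.append(env.sense()['ft_force']); 
        if n>1: env.hold(.02)
    return np.mean(f,0)
E
python3 - <<'E'
from h import *
yaw=-.28+np.pi/2; g=(.562,.1763)
env.set_gripper(.05)
env.goto([*g,.12],down(yaw)); env.line_to([*g,.041]); print(F(3).round(2))
env.set_gripper(.0,30); s=env.sense(); print('w',s['gripper_width'],s['t'])
env.line_to([*g,.11]); env.hold(.2); print(F(3).round(2))
yb=GY+np.pi/2
p=gpt(-.152); env.goto([*p,.09],down(yb)); env.hold(.2); print('free',F(3).round(2),env.sense()['t'])
c,im=snap('wrist','w_carry.png')
for t in('gauge_grip','gauge_tip'):
  for d in env.landmark_of('wrist',t): print(t,d['score'],np.round(d['point']))
z=.09-.041+.006; print('tip pred',proj(c,[*gpt(-.152+.113),.09-.041+.006]))
cv2.imwrite('pics/m3.png',im[:,:,::-1])
E
```

```text
[ 0.21 -0.45  0.49]
w 0.015810801856730963 8.6
[ 0.37  0.35 -2.19]
free [-0.13 -0.64 -2.31] 11.0417
gauge_grip 0.6 [261. 322.]
tip pred [320.8513058  384.91689264]
```

View pics/m3.png

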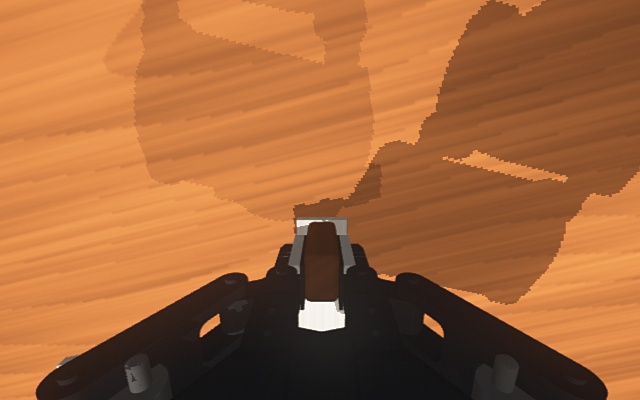

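The wrist picture shows the gauge held, with its grip at (322,261) and the blade running straight forward. Lowering to the bed and sliding in.

Run:
```python
from h import *
p=gpt(-.152); f0=F(3)
env.line_to([*p,.0535]); 
z=.0535; print('z',z,(F(3)-f0).round(2))
while z>.0485:
    z-=.0005; env.line_to([*p,z],max_speed=.02); d=F(3)-f0
    if d[2]>1.5: break
print('contact z',z,d.round(2))
u=np.array([np.cos(GY),np.sin(GY),0])
for gx in np.arange(-.140,-.0799,.01):
    env.line_to([*gpt(gx),z],max_speed=.06); d=F(2)-f0
    print(round(gx,3),'tip',round(gx+.113,3),'along',round(d@u,2),'z',d[2].round(2))
    if abs(d@u)>6 or abs(d[2])>12: print('STOP');break
print(env.sense()['t'])
for cam in('top','scene'):
    c,im=snap(cam,cam+'1.png')
cv2.imwrite('pics/m4.png',cv2.resize(im[110:230,240:400,::-1],None,fx=4,fy=4,interpolation=cv2.INTER_CUBIC))
```

```text
z 0.0535 [-0.31  0.01  0.24]
contact z 0.051 [-0.77  0.31  4.14]
-0.14 tip -0.027 along -0.14 z 6.27
-0.13 tip -0.017 along 0.75 z 7.2
-0.12 tip -0.007 along 0.22 z 7.88
-0.11 tip 0.003 along 1.19 z 9.2
-0.1 tip 0.013 along 1.29 z 12.68
STOP
14.9667
```

View pics/m4.png

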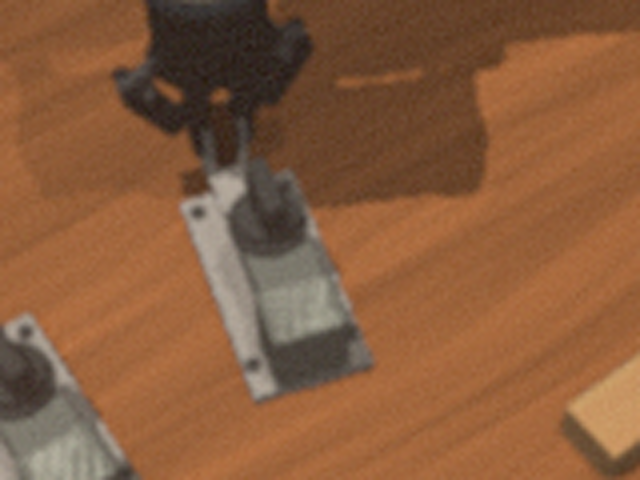

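The scene picture shows the blade going in under the foot in line with the guide. The upward reading is the blade pressed on the bed, so I'll let go briefly, regrip, and finish the slide.

Run:
```python
from h import *
u=np.array([np.cos(GY),np.sin(GY),0])
env.line_to([*gpt(-.100),.0513],max_speed=.02); print(F(3).round(2))
env.set_gripper(.03); env.hold(.2); f0=F(5); print('open',f0.round(2))
env.set_gripper(0,25); env.hold(.1); print('regrip',(F(3)-f0).round(2))
for gx in (-.094,-.088,-.082,-.078):
    env.line_to([*gpt(gx),.0513],max_speed=.06); d=F(5)-f0
    print('tip',round(gx+.113,3),'along',round(d@u,2),d.round(2))
    if abs(d@u)>6 or abs(d[2])>12: print('STOP');break
# baseline pull
for gx in (-.079,-.080,-.081,-.082):
    env.line_to([*gpt(gx),.0513],max_speed=.02); print('pull',((F(5)-f0)@u).round(2))
env.set_gripper(.03); env.hold(.1); print('t',env.sense()['t'])
env.line_to([*gpt(-.082),.125],max_speed=.2)
p=gpt(-.16); env.goto([*p,.25],down(GY+np.pi/2)); env.hold(.2)
c,im=snap('wrist','w5.png')
for t,z in(('gauge_grip',.043),('wing',.101),('gauge_tip',.013)):
  for d in env.landmark_of('wrist',t): w=atz(c,d['point'],z); print(t,round(d['score'],2),np.round(d['point']),w.round(3),loc(w).round(4))
```

```text
[ 0.35 -0.39  8.32]
open [ 0.24 -0.11 -0.16]
regrip [-0.68 -0.11  1.73]
tip 0.019 along 0.4 [0.45 0.14 2.5 ]
tip 0.025 along 0.49 [0.51 0.05 3.16]
tip 0.031 along 0.32 [ 0.31 -0.12  4.34]
tip 0.035 along 0.89 [ 0.81 -0.42  5.23]
pull 0.1
pull -0.27
pull 0.06
pull -0.04
t 19.4083
gauge_grip 0.73 [316. 632.] [0.678 0.232 0.043] [0.0278 0.4268]
gauge_grip 0.72 [246. 320.] [ 0.474 -0.159  0.043] [-0.0758 -0.0024]
wing 0.85 [331. 321.] [ 0.551 -0.177  0.101] [ 0.0036 -0.001 ]
```

View pics/w5.png

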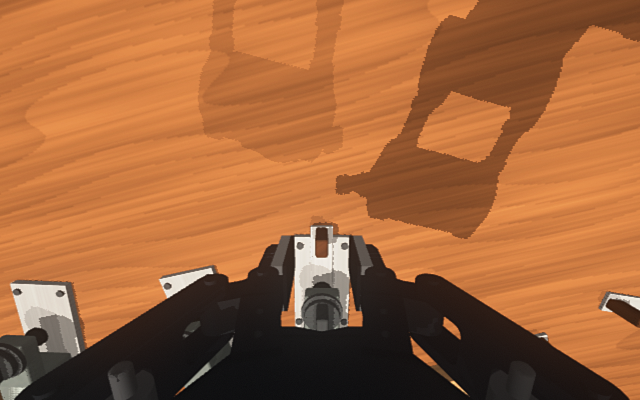

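The wrist picture shows the blade lying along the bed under the foot, with its grip at (320,246) and the wing at (321,331). Grip-to-wing distance is about 80 mm, so the tip is about 33 mm past the axis. Pulling it free reads about 0 N. First turn: 1.2 rad, which gives at most about 10 N even at the smallest clearance.

```bash
cat >> h.py <<'E'
U=np.array([np.cos(GY),np.sin(GY),0])
def turn(done,d):
    """wing has been turned clockwise by `done`; turn d more"""
    W=[*GO,.150]; env.goto(W,down(GY+np.pi/2-done)); env.line_to([*GO,.110],max_speed=.1)
    env.set_gripper(0,40); w=env.sense()['gripper_width']; f=F(3)
    q=np.array(env.sense()['qpos'],float); n=max(1,int(np.ceil(abs(d)/.6)))
    for k in range(n): q[5]+=d/n; env.goto_joints(q)
    env.hold(.1); s=env.sense(); print('turn w',round(w,4),'f',f.round(1),'q6',round(s['qpos'][5],3),'f',np.round(s['ft_force'],1),'mz',np.round(s['moment'],2))
    env.set_gripper(.04); env.line_to(W,max_speed=.15)
def pulltest(gx,n=5,z=.0513):
    env.goto([*gpt(gx),.125],down(GY+np.pi/2)); env.line_to([*gpt(gx),z],max_speed=.12); env.hold(.1); f0=F(4)
    env.set_gripper(0,30); env.hold(.05); print('grip',((F(3)-f0)@U).round(2),round(env.sense()['gripper_width'],4),end=' pull ')
    for k in range(1,n+1):
        env.line_to([*gpt(gx-.001*k),z],max_speed=.02); d=F(4)-f0; print((d@U).round(2),end=' ')
    print('z',d[2].round(1)); env.set_gripper(.04); env.line_to([*gpt(gx-.001*n),.125],max_speed=.2); print('t',env.sense()['t'])
E
python3 - <<'E'
from h import *
turn(0,1.2); pulltest(-.082,4)
E
```

```text
turn w 0.0136 f [-0.5  2.9  6.3] q6 -0.539 f [-22.9 -28.6   2.2] mz [-4.86  3.83  0.03]
grip -0.69 0.0158 pull -0.0 0.55 0.62 0.75 z 6.9
t 29.4667
```

```bash
sed -i 's/W=\[\*GO,.150\]/A=gpt(-.0015); W=[*A,.150]/; s/line_to(\[\*GO,.110\]/line_to([*A,.110]/' h.py
python3 - <<'E'
from h import *
turn(1.2,1.0); pulltest(-.086,3)
E
```

```text
turn w 0.0132 f [-13.4  -4.5  14.7] q6 0.457 f [-7.7 -0.4  1.8] mz [-0.24  1.23 -0.07]
grip -1.43 0.0157 pull 2.98 5.81 6.41 z 2.9
t 38.7833
```

Run:
```python
from h import *
pulltest(-.0885,5)
```

```text
grip -0.95 0.0154 pull 3.15 6.2 7.43 8.03 7.5 z 2.9
t 42.85
```

The slide force levels off at about 7.6 N, a load of about 12–13 N, so I back off 0.26 rad.

Run:
```python
from h import *
turn(2.2,-.26); pulltest(-.0925,5)
```

```text
turn w 0.0134 f [-6.7 10.7 12.8] q6 0.204 f [-1.6  4.4 -1.4] mz [0.66 0.26 0.03]
grip -0.89 0.0157 pull 2.65 5.16 5.38 5.63 5.06 z 5.6
t 52.6417
```

About 5.3 N, a load of about 9 N. Final look with hands off.

Run:
```python
from h import *
env.goto([*gpt(-.19),.25],down(GY+np.pi/2)); env.hold(.2)
c,im=snap('wrist','w6.png')
for t,z in(('gauge_grip',.043),('wing',.101)):
  for d in env.landmark_of('wrist',t): w=atz(c,d['point'],z); print(t,round(d['score'],2),np.round(d['point']),loc(w).round(4))
cs,s=snap('scene')
for t,z in(('gauge_grip',.043),('gauge_tip',.013),('wing',.101)):
  for d in env.landmark_of('scene',t): w=atz(cs,d['point'],z); print(t,round(d['score'],2),loc(w).round(4))
z=lambda i:cv2.resize(i,(400,400),interpolation=cv2.INTER_CUBIC)
cv2.imwrite('pics/m6.png',np.hstack([z(im[200:360,240:400]),z(s[110:230,250:370])])[:,:,::-1]); print(env.sense()['t'])
```

```text
gauge_grip 0.98 [257. 321.] [-0.0911 -0.0003]
gauge_grip 0.87 [336. 628.] [0.0305 0.4316]
wing 0.67 [387. 172.] [ 0.0555 -0.1837]
gauge_grip 0.67 [0.1044 0.3412]
gauge_grip 0.63 [-0.1    -0.0031]
gauge_grip 0.63 [-0.0358  0.0192]
gauge_grip 0.57 [0.0535 0.425 ]
gauge_tip 0.86 [0.0487 0.5488]
gauge_tip 0.58 [0.2188 0.3613]
wing 0.82 [ 0.047  -0.1845]
wing 0.65 [ 0.0649 -0.4132]
53.8583
```

View pics/m6.png

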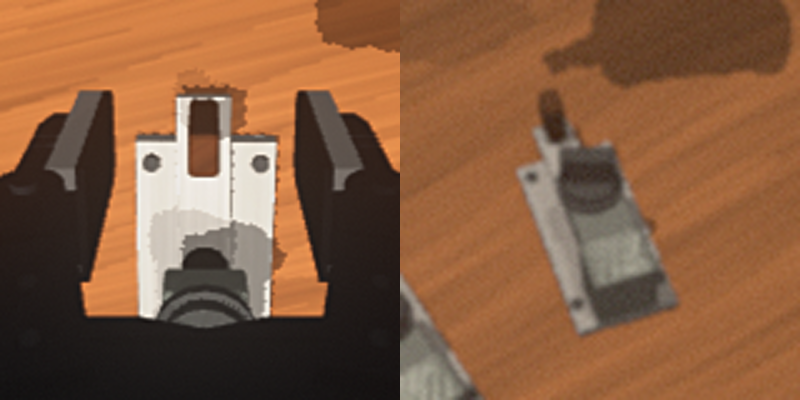

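The picture shows the blade lying straight on the bed, its rear end about 25 mm past the bed's end, which puts the tip about 22 mm beyond the axis. The jaws are clear, so I'm handing in.

```bash
python3 -c "
from h import *
env.close_job(); print(env.sense()['t'])"
```

```text
the job is handed in; nothing more can be done
the job is handed in; nothing more can be done
```

The job is handed in with the blade in the gap under the foot and the hands off. It was at about 54 s by my last clock reading. No verdict is reported, so what follows rests on my own checks.

**What I did:** I took the gauge nearest the base and laid its blade on the nearest guide's bed. I slid it in under the raised foot; before any turning, a pull on the grip read about 0 N. The wing went 1.2 rad clockwise (still free), then 1.0 rad more, where the slide force levelled off at about 7.6 N. I backed it off 0.26 rad.

**Pull at the end:** it levelled off at 5.1 to 5.6 N, which is a foot load of about 9 N. Free-blade readings drifted by up to about 0.7 N, so the load could be nearer 8 N.

**Blade position:** in the last picture the blade lies straight along the bed.
- The wrist camera puts the grip 91 mm behind the screw axis and within 1 mm sideways, so the tip is about 22 mm past it.
- The scene camera disagrees on the grip by 9 mm, which would put the tip at about 13 mm. Both are inside the 10 to 44 mm limits.
- The tip itself was not detected under the arm.

**Side force:** the first turn put about 37 N sideways on the wrist because the grasp was slightly off the screw's axis. I shifted the grasp by 1.5 mm, and the later turns stayed below about 20 N.

**Other things:** I did not re-measure the bystanders at the end, but the arm worked only around the gauge and the guide.

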